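# Plug the test gauge into the glaze bench's air coupler

## Robot

A 6-joint arm with a two-finger parallel gripper is mounted at the origin on the work surface. World frame = base frame: x ahead of the robot, y to its left, z up, the work surface at z = 0. Lengths are in m, angles in rad, forces in N, time in s.
With the tool pointing down it reaches from about 0.275 to 0.75 m from the base axis. Payload 10.2 kg.
Tool frame: the origin (TCP) lies midway between the tips of the shut fingers; the grasp point (between the pads) lies 19 mm behind it (env.grasp_offset is the distance from the TCP to the grasp point, in m); z points along the fingers, y is the direction in which the jaws open and shut (so a half turn about z gives the same grasp; the last joint's range is limited). The gripper opens to 88 mm and grips with 3 to 60 N. Pads are 18 mm wide; open, the fingers measure 123 mm over their backs; the gripper's body (75 mm by 187 mm) begins 45 mm behind the grasp point.
Start: joints at [0.9, 0.313, 1.498, -0, 1.331, -0.223], TCP at [0.227, 0.473, 0.239] pointing down, gripper open.
Joint ranges: [-2.94, 2.94], [-0.97, 2.17], [0.19, 2.56], [-1.23, 4.37], [0.02, 3.11], [-2.88, 2.88]. Speed limits (rad/s): [2.39, 2.39, 3.01, 3.14, 3.14, 3.14].

## Interface

Orientations are given as [roll, pitch, yaw] about the fixed x, y, z axes, in that order (R = Rz(yaw) Ry(pitch) Rx(roll)).
In Python, from workcell import status, eyes, env gives the robot as it stands.
- The arm moves only by the tool drive_tool, never from a script. Its argument "rows" is a list of rows, each a list of 4 numbers: the shift along the world's x, y, z in units of 25 mm (1.0 is 25 mm), then the turn about the world's z in units of 6 degrees (1.0 is 6 degrees). In form: [[x, y, z, turn], ...]. A call has 1 to 8 rows; each row shifts and turns the commanded pose from where the row before left it; what a row does not reach is not made up. A row lasts 1/12 s, in which the tool goes at most 41.7 mm and 7.16 degrees, less where a joint would pass 70% of its speed; a pose out of reach is approached as far as the arm can. A call is refused whole if a number of a shift passes 1 or a number of a turn 1, either way. A call with a gripper value outside its range is refused whole. "gripper" is the closure in counts, from 0 (fully open) to 255 (shut), set as the call begins (left out, the last holds). The fingers move at their own pace and stop on an object; the grip force is fixed at half the most. Time passes only in rows, so rows that do not move let the fingers close. It gives the time, the measured TCP pose, the force and the opening at its end, in the units of the state.
- status.get_state(): the state, without advancing time (a new reading comes with each control period).
- eyes.snapshot(name): name is "scene" or "top" or "wrist"; returns the picture (420x560x3 uint8, blue, green, red); there is no depth.
- eyes.get_calibration(name): a dict with "mtx" (3x3 intrinsics, pixels), "rvec" (rotation vector, rad) and "tvec" (3), from world to camera coordinates, as OpenCV has them; the wrist camera has in their place "T_tool_cam" (4x4, takes a point from camera to tool coordinates, whose origin is the TCP and whose axes are the flange's). Camera axes: x right, y down, z forward; pixel columns grow to the right and rows downward; lengths in m; the calibration is good to about 2 mm. A picture is of the moment at which its call begins: read the wrist's pose just before it. get_calibration takes no time and is no camera call.
- env.hand_in(): hands the job in, once; it reports no verdict.
The state is a dict: "t": time; "joint_positions": joint angles; "dq": joint speeds; "tau": joint torques, N m; "tool_pos": TCP position; "eef_rot": TCP orientation; "force": force on the tool from outside, world axes, zero at the start; "wrist_torque": the same for the moment, N m; "width": opening from 0.0 (shut) to 1.0 (fully open).
Only numpy, scipy, OpenCV 4.12 (cv2) and the standard library are available. Lean on these libraries where they do the work, as an engineer would, in place of code of your own. Each camera call takes 0.05 s, during which the arm holds its last target. There are 200 camera calls.

## Task

Check the air line of the glazing bench: draw the brass sleeve of the upright air coupler down until it stays back by itself and let go of it; then take the pressure gauge from its wooden rest and push its plug gently straight down into the coupler until it is fully home and the sleeve springs forward (up) again. Let go and leave the gauge locked in the coupler; do not force the plug, and do not disturb the cup, the tub or the brush.

Things in the scene. Friction and masses are not known exactly. Their poses are not given: they have to be found in the camera images.
- coupler: fixed bench air outlet: aluminium block 90 x 90 mm, its height over the table differing from start to start by up to 20 mm, with an upright round air coupler on top. The coupler sits on an off-centre adjusting bush: its axis is vertical but lies 5 mm off this origin, in an unknown direction (feel or see it). Origin on the block's middle, 45 mm below its top, 120 mm below the coupler's mouth
- sleeve (a joint): how far the sleeve is drawn straight down, m: 0 = forward (up), 0.010 = hard stop. Its spring pushes up with 6 N at 0, 10 N at the stop. Drawn to the stop and let go, it stays back by itself at about 0.006 (a red band then shows on the barrel); let go before about 0.008, it springs up. Pressing the plug home releases it; it springs up to 0 and locks the plug in
- barrel_top (a point): middle of the bush's axis at the height of the coupler's mouth, 120 mm above the coupler's origin; the mouth's own centre lies 5 mm beside it. The steel barrel is 26 mm in diameter, its bore 17 mm, not chamfered. About 19 mm below the mouth three steel balls stick into the bore and block a plug while the sleeve is forward
- sleeve_level (a point): middle of the bush's axis at the height of the upper face of the sleeve's flange, sleeve forward, 40 mm below the mouth. The brass sleeve rings the barrel: 36 mm in outer diameter, reaching 32 mm up from this height; its flange below is 64 mm in diameter, 6 mm thick: press down on its ledge, or grip the sleeve. 29 mm of free room lie under the flange
- gauge: loose pressure gauge on a round steel quick plug, upright, 100 mm tall, about 0.25 kg; origin at the plug's lower end on its axis, z up along it. The black case on top is a disc 52 mm in diameter, its axis along x, 26 mm thick, flat faces at x = +13 and -13 mm: grip it across these. In the coupler it may be turned any way about the vertical
- plug_tip (a point): lower end of the gauge's plug, on its axis (the gauge's origin and axes). Plug 15 to 16 mm in diameter, chamfered nose, 13.4 mm flat; a groove above; a 28 mm brass shoulder, underside 31 mm above this point, meets the mouth when home. Going in it slides freely for 16 mm, then works against a spring and the balls, 5 to 18 N, and stops at the shoulder; pressing or jamming it with over 25 N harms it
- gauge_case (a point): centre of the gauge's disc case, 74 mm above the plug's lower end; axes as the gauge's
- rest: fixed wooden block 90 x 90 mm, its height over the table differing from start to start by up to 20 mm, with an upright hole 20 mm in diameter in its middle in which the gauge's plug stands loosely, the gauge's shoulder on the block's top; origin under its centre, 50 mm below its top, near the table's level
- bisque_cup: loose terracotta cup, 72 mm in diameter, 75 mm high, standing on the table; origin under its centre. Bystander: leave alone
- glaze_tub: loose blue tub with a white lid, 66 mm in diameter, 70 mm high; origin under its centre. Bystander: leave alone
- brush: loose brush 170 mm long lying on the table along its x; origin below its middle. Bystander: leave alone
Mind the look-alikes: they are no part of the job. Leave any purple look-alike of the gauge alone.

How it is judged:
By the outcome, as a careful person would: the job done as asked, in the order asked, and still so for the second after the job is handed in, with the robot touching nothing.
It also fails if it takes over 72 s, if anything falls off the work surface, if the arm or the gripper's body presses on something with over 40 N, if the wrist force passes 120 N, or if a joint passes its speed limit or range.

## Working session

There is one attempt and no reset: what is moved stays moved. The work goes in short steps, Python scripts to look and compute and a tool call to move; the robot and the scene stay as the last step left them, time stands still between calls to the robot, and variables do not carry over. Pictures are saved under pics/ and viewed, about 8 in all and at most 12, crops included, and the job is handed in when it is done.

Besides the shell and the picture viewer there is one more tool, called after "Emit:" as name([rows], argument=value, ...), one row to a line, values as JSON. drive_tool: Moves the arm, as the interface text tells. Its arguments: {"type":"object","properties":{"rows":{"type":"array"},"gripper":{"type":"number"}},"required":["rows"]}

```bash
ls; mkdir -p pics
cat > h.py <<'E'
import numpy as np, cv2
from workcell import status, eyes, env
def snap(n,f):
    s=status.get_state(); im=np.asarray(eyes.snapshot(n)); cv2.imwrite('pics/'+f+'.png',im); np.savez('pics/'+f+'.npz',p=s['tool_pos'],r=s['eef_rot']); return im
E
python3 - <<'E'
from h import *
s=status.get_state(); print({k:np.round(v,3).tolist() for k,v in s.items()}, env.grasp_offset)
a=snap('scene','s0');b=snap('top','t0')
cv2.imwrite('pics/st.png',np.vstack([a,b])[:, :]) 
for n in('scene','top'):
    c=eyes.get_calibration(n);R=cv2.Rodrigues(np.array(c['rvec']))[0];print(n,np.round(c['mtx'],1).tolist(),np.round(-R.T@np.array(c['tvec']).ravel(),3),np.round(R,2).tolist())
print(eyes.get_calibration('wrist'))
E
```

```text
pics
{'t': 0.0, 'joint_positions': [0.9, 0.313, 1.498, -0.0, 1.331, -0.223], 'dq': [0.0, 0.001, 0.002, 0.001, 0.001, -0.001], 'tau': [0.001, -40.222, -25.227, 0.07, 0.035, -0.0], 'tool_pos': [0.227, 0.473, 0.238], 'eef_rot': [-3.14, -0.0, 2.694], 'force': [-0.197, 0.178, 0.087], 'wrist_torque': [-0.012, 0.028, 0.024], 'width': 0.997} 0.0187
scene [[445.1, 0.0, 284.2], [0.0, 445.1, 210.5], [0.0, 0.0, 1.0]] [1.309 0.332 0.753] [[-0.42, 0.91, -0.01], [0.57, 0.25, -0.78], [-0.7, -0.34, -0.62]]
top [[480.5, 0.0, 287.5], [0.0, 480.5, 204.3], [0.0, 0.0, 1.0]] [ 0.393 -0.032  1.201] [[-0.02, -1.0, -0.03], [-0.99, 0.02, -0.16], [0.17, 0.03, -0.99]]
{'mtx': array([[297.7244768 ,   0.        , 277.54495703],
       [  0.        , 297.7244768 , 206.64747481],
       [  0.        ,   0.        ,   1.        ]]), 'T_tool_cam': array([[ 2.60312265e-04, -9.51924239e-01, -3.06333438e-01,
         7.95475086e-02],
       [ 9.99999933e-01,  1.68865703e-04,  3.25021298e-04,
         6.06798165e-04],
       [-2.57666441e-04, -3.06333502e-01,  9.51924219e-01,
        -1.44833371e-01],
       [ 0.00000000e+00,  0.00000000e+00,  0.00000000e+00,
         1.00000000e+00]])}
```

View pics/s0.png

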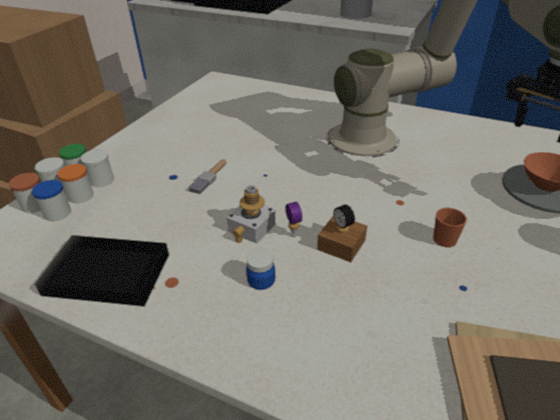

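View pics/t0.png

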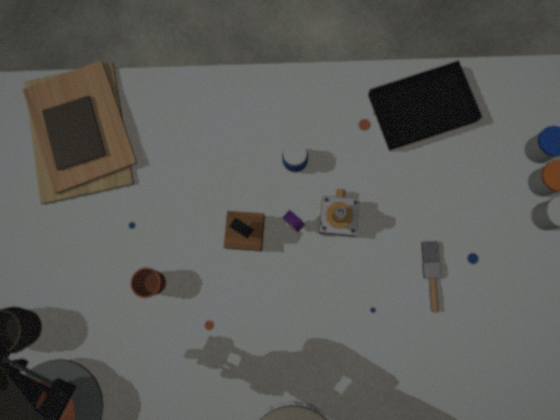

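Candidates for the gauge are the black disc on the wooden rest (scene 344,216; top 242,229) and the purple one (scene 293,213; top 293,220). The black one fits because it stands in the rest. I'll confirm it in an enlarged crop.

Run:
```python
from h import *
a=cv2.imread('pics/s0.png')[165:295,215:385];b=cv2.imread('pics/t0.png')[140:270,210:380]
f=lambda x:cv2.resize(cv2.convertScaleAbs(x,alpha=1.5),None,fx=4.5,fy=4.5,interpolation=cv2.INTER_CUBIC)[:, :]
A=np.vstack([f(a),f(b)]);A=cv2.resize(A,None,fx=.5,fy=.5) if 0 else A
cv2.imwrite('pics/c1.png',f(a));cv2.imwrite('pics/c2.png',f(b))
```

```text
(no output)
```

View pics/c1.png

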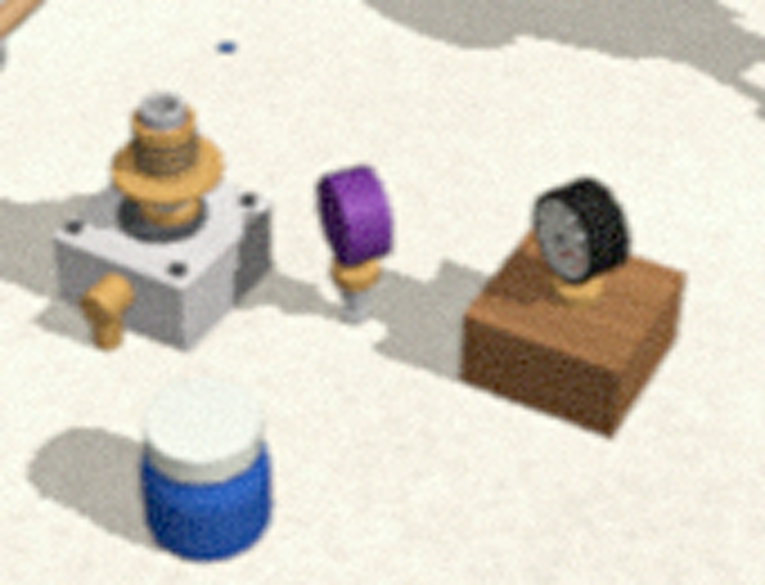

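View pics/c2.png

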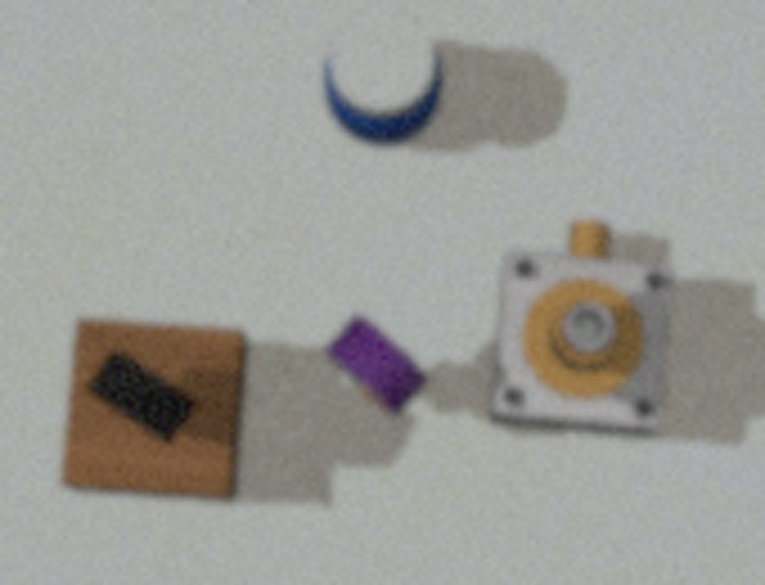

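```bash
cat >> h.py <<'E'
def ray(n,uv,f=None):
    c=eyes.get_calibration(n); d=cv2.undistortPoints(np.array([[uv]],float),np.array(c['mtx']),None)[0,0]; d=np.r_[d,1]
    if n=='wrist':
        from scipy.spatial.transform import Rotation as Ro
        z=np.load('pics/'+f+'.npz'); W=np.eye(4);W[:3,:3]=Ro.from_euler('xyz',z['r']).as_matrix();W[:3,3]=z['p']
        T=W@c['T_tool_cam'];return T[:3,3],T[:3,:3]@d
    R=cv2.Rodrigues(np.array(c['rvec']))[0];return -R.T@np.array(c['tvec']).ravel(),R.T@d
def plane(r,z): o,d=r; return o+d*(z-o[2])/d[2]
def tri(rs):
    A=[];b=[]
    for o,d in rs:
        d=d/np.linalg.norm(d);P=np.eye(3)-np.outer(d,d);A.append(P);b.append(P@o)
    A=np.vstack(A);b=np.hstack(b);x=np.linalg.lstsq(A,b,rcond=None)[0];return x,np.abs(A@x-b).max()
E
python3 - <<'E'
from h import *
for n,u,v in [('mouth',(251,188.1),(340.4,212.4)),('purple',(293.9,212.8),(293.8,220.7)),('black',(344.1,216.1),(241.3,228.))]:
    print(n,tri([ray('scene',u),ray('top',v)]),plane(ray('top',v),.1))
def c2(x,y): return (x/4.5+210,y/4.5+140)
f=lambda z,*ps:[np.round(plane(ray('top',c2(*p)),z),3)[:2].tolist() for p in ps]
print('black case top',f(.15,(122,352),(193,404),(170,440),(90,385)))
print('purple top',f(.1,(358,318),(425,376),(400,412),(330,350)))
print('block holes',f(.075,(524,268),(656,282),(645,408),(514,397)))
print('rest corners',f(.05,(78,320),(243,330),(236,497),(65,487)))
print('tub lid',f(.07,(382,75)))
print('pipe',f(.05,(590,222)))
E
```

```text
mouth (array([ 0.55132554, -0.12004468,  0.12249487]), np.float64(0.0010504003659669303)) [ 0.55516429 -0.12296215  0.1       ]
purple (array([ 0.54085582, -0.01225847,  0.0730114 ]), np.float64(0.0023010801735007247)) [ 0.5382423  -0.01498139  0.1       ]
black (array([0.52444061, 0.10964767, 0.09074151]), np.float64(0.0017478400823815188)) [0.52393457 0.10671248 0.1       ]
black case top [[0.54, 0.11], [0.513, 0.075], [0.496, 0.086], [0.524, 0.125]]
purple top [[0.562, -0.006], [0.531, -0.039], [0.513, -0.026], [0.546, 0.009]]
block holes [[0.59, -0.093], [0.581, -0.162], [0.515, -0.154], [0.522, -0.086]]
rest corners [[0.572, 0.147], [0.564, 0.058], [0.475, 0.062], [0.482, 0.154]]
tub lid [[0.699, -0.02]]
pipe [[0.619, -0.131]]
```

Emit:
drive_tool([
  [0.69,-0.85,0.1,-1],
  [0.69,-0.85,0.1,-1],
  [0.69,-0.85,0.1,-1],
  [0.69,-0.85,0.1,-1],
  [0.69,-0.85,0,-1],
  [0.69,-0.85,0,-1],
  [0.69,-0.85,0,-1],
  [0.69,-0.85,0,-1],
], gripper=0)

```text
t: 0.77
tool_pos: [0.3659, 0.302, 0.2485]
eef_rot: [-3.141, 0.0, 1.851]
force: [0.0, 0.4, 0.7]
width: 1.0
```

Emit:
drive_tool([
  [0.69,-0.85,0,-1],
  [0.69,-0.85,0,-1],
  [0.69,-0.85,0,-1],
  [0.69,-0.85,0,-1],
  [0.69,-0.85,0,-1],
  [0.69,-0.85,0,-1],
  [0.69,-0.85,0,-1],
  [0.69,-0.85,0,-1],
])

```text
t: 1.43
tool_pos: [0.5039, 0.132, 0.2484]
eef_rot: [-3.141, 0.0, 1.013]
force: [0.2, 0.6, -0.2]
width: 0.999
```

Run:
```python
from h import *
a=snap('wrist','w1');s=status.get_state();print(s['tool_pos'],s['eef_rot'],s['joint_positions'],s['force'])
cv2.imwrite('pics/w1v.png',cv2.resize(cv2.convertScaleAbs(a,alpha=1.4),None,fx=1.4,fy=1.4))
```

```text
[0.50629168 0.12880112 0.24808275] [3.14066202e+00 1.10828192e-03 1.00364454e+00] [ 2.53172697e-02  3.00401574e-01  1.48982102e+00 -1.47447188e-03
  1.35121714e+00  5.92789603e-01] [ 0.79407458 -3.10694615 -1.05086298]
```

View pics/w1v.png

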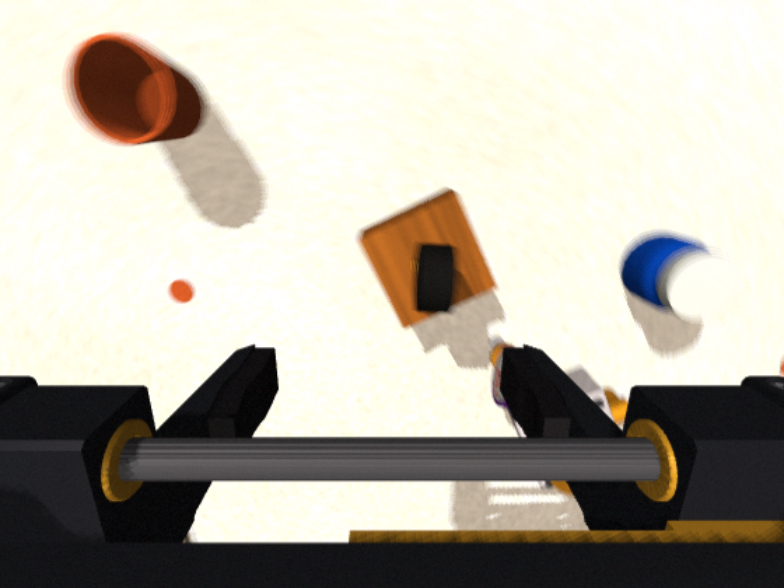

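Run:
```python
from h import *
snap('wrist','w1b');snap('wrist','w1b')
a=snap('wrist','w2');print(status.get_state()['dq'])
g=a.max(2)[160:235,265:350]; m=((g<60)*255).astype('uint8')
n,l,st,c=cv2.connectedComponentsWithStats(m);k=1+st[1:,4].argmax();print(st[k],c[k]+[265,160])
cn=max(cv2.findContours((l==k).astype('uint8'),0,2)[0],key=cv2.contourArea)
r=cv2.minAreaRect(cn);b=cv2.boxPoints(r)+[265,160];print(r,b)
P=[plane(ray('wrist',p,'w2'),.09+.01)[:2] for p in b];print(np.round(P,4))
for i in range(4): d=P[(i+1)%4]-P[i];print(np.linalg.norm(d),np.degrees(np.arctan2(d[1],d[0])))
for z in(.09,.117):print(plane(ray('wrist',c[k]+[265,160],'w2'),z))
cv2.imwrite('pics/w2v.png',cv2.resize(a[150:250,220:400],None,fx=4,fy=4,interpolation=2))
```

```text
[ 2.98860167e-02 -1.66426428e-02  9.43053260e-03  1.41330869e-04
  6.06396492e-05 -1.08752240e-03]
[  29   13   30   49 1396] [308.08667622 197.02292264]
((43.5, 37.0), (48.0, 29.0), 90.0) [[294. 173.]
 [323. 173.]
 [323. 221.]
 [294. 221.]]
[[0.5287 0.1416]
 [0.5533 0.1264]
 [0.5284 0.0817]
 [0.5025 0.0977]]
0.028912251342326518 -31.727894831769728
0.05113063293270338 -119.05958127018766
0.030437967875429295 148.28314719874152
0.05108821044233647 59.23061296686461
[0.52756163 0.10965294 0.09      ]
[0.52921391 0.11774124 0.117     ]
```

View pics/w2v.png

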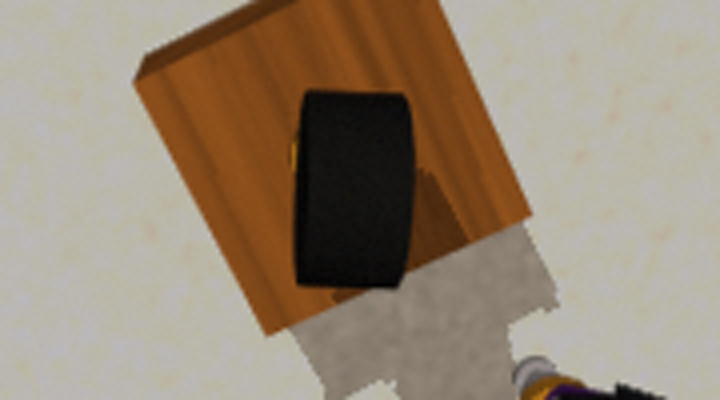

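Emit:
drive_tool([
  [0.19,-1,0,-0.2],
  [0.19,-1,0,-0.2],
  [0.19,-1,0,0],
  [0.19,-1,0,0],
  [0.19,-1,0,0],
  [0.19,-1,0,0],
  [0.19,-1,0,0],
  [0.19,-1,0,0],
])

```text
t: 2.3
tool_pos: [0.5411, -0.0665, 0.2488]
eef_rot: [-3.141, -0.0, 0.98]
force: [-0.1, 0.3, 0.1]
width: 0.998
```

Emit:
drive_tool([
  [0.19,-1,0,0],
  [0.19,-1,0,0],
  [0,0,0,0],
  [0,0,0,0],
  [0,0,0,0],
])

```text
t: 2.72
tool_pos: [0.5506, -0.1153, 0.2487]
eef_rot: [-3.141, -0.0, 0.978]
force: [1.1, 0.8, 1.3]
width: 1.004
```

Run:
```python
from h import *
a=snap('wrist','w3');s=status.get_state();print(s['tool_pos'],s['eef_rot'],s['dq'])
cv2.imwrite('pics/w3v.png',cv2.resize(a[120:270,180:380],None,fx=4,fy=4,interpolation=2))
```

```text
[ 0.55068038 -0.11515925  0.24884418] [-3.14134633e+00 -2.63608400e-04  9.78616480e-01] [ 0.00194989 -0.00141695 -0.002781   -0.00032273 -0.00051473 -0.0020483 ]
```

View pics/w3v.png

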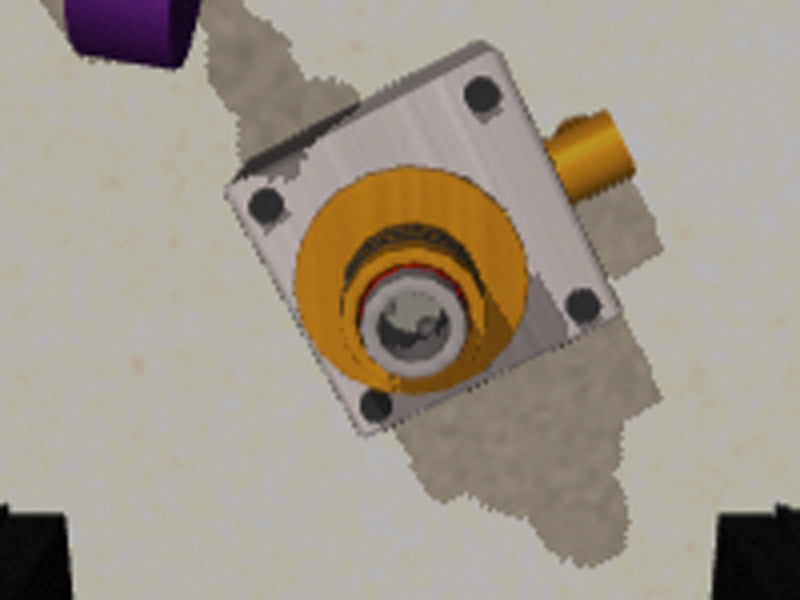

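Run:
```python
from h import *
uv=(180+414/4,120+324/4)
for z in(.12,.1225,.125):print(plane(ray('wrist',uv,'w3'),z))
print(tri([ray('wrist',uv,'w3'),ray('scene',(251,188.1)),ray('top',(340.4,212.4))]))
print('flange',plane(ray('wrist',(180+411/4,120+280/4),'w3'),.0825))
```

```text
[ 0.554129   -0.12013285  0.12      ]
[ 0.5545061  -0.11948116  0.1225    ]
[ 0.5548832  -0.11882947  0.125     ]
(array([ 0.55265309, -0.11970398,  0.12268861]), np.float64(0.0018324104151566933))
flange [ 0.55464928 -0.11914155  0.0825    ]
```

Emit:
drive_tool([
  [0.13,-0.17,0,0],
  [0,0,-0.9,0],
  [0,0,-0.9,0],
  [0,0,0,0],
  [0,0,0,0],
  [0,0,0,0],
  [0,0,0,0],
], gripper=122)

```text
t: 3.35
tool_pos: [0.5547, -0.121, 0.2053]
eef_rot: [3.139, -0.0, 0.977]
force: [0.3, -0.9, 0.4]
width: 0.526
```

Emit:
drive_tool([
  [0,0,-0.9,0],
  [0,0,-0.9,0],
  [0,0,-0.9,0],
  [0,0,-0.9,0],
  [0,0,-0.6,0],
  [0,0,-0.1,0],
  [0,0,0,0],
  [0,0,0,0],
])

```text
t: 4.02
tool_pos: [0.5548, -0.1213, 0.0977]
eef_rot: [3.139, -0.0, 0.976]
force: [0.4, 0.2, 1.0]
width: 0.524
```

Emit:
drive_tool([
  [0,0,-0.2,0],
  [0,0,-0.2,0],
  [0,0,-0.1,0],
  [0,0,-0.1,0],
  [0,0,0,0],
  [0,0,0,0],
])

```text
t: 4.52
tool_pos: [0.5542, -0.1211, 0.0817]
eef_rot: [3.141, -0.0, 0.976]
force: [-1.6, -0.2, 5.0]
width: 0.523
```

Emit:
drive_tool([
  [0,0,-0.1,0],
  [0,0,-0.1,0],
  [0,0,0,0],
])

```text
t: 4.77
tool_pos: [0.5542, -0.121, 0.0768]
eef_rot: [3.141, -0.0, 0.977]
force: [-1.7, 1.3, 6.9]
width: 0.526
```

Emit:
drive_tool([
  [0,0,-0.1,0],
  [0,0,-0.06,0],
  [0,0,0,0],
])

```text
t: 5.02
tool_pos: [0.5543, -0.1211, 0.0743]
eef_rot: [3.141, -0.0, 0.977]
force: [-6.2, 2.1, 19.2]
width: 0.522
```

Emit:
drive_tool([
  [0,0,-0.04,0],
  [0,0,0,0],
  [0,0,0,0],
])

```text
t: 5.27
tool_pos: [0.5544, -0.1211, 0.0742]
eef_rot: [3.14, -0.0, 0.977]
force: [-8.9, 3.4, 27.0]
width: 0.519
```

Emit:
drive_tool([
  [0,0,0.2,0],
  [0,0,0.4,0],
  [0,0,0.5,0],
  [0,0,0.5,0],
  [0,0,0,0],
  [0,0,0,0],
])

```text
t: 5.77
tool_pos: [0.5543, -0.1211, 0.1115]
eef_rot: [3.141, -0.0, 0.976]
force: [0.1, -0.7, -0.5]
width: 0.521
```

Run:
```python
from h import *
s=status.get_state();print(s['tool_pos'],s['force'])
a=snap('scene','s4');b=snap('top','t4')
f=lambda x:cv2.resize(cv2.convertScaleAbs(x,alpha=1.5),(400,400),interpolation=2)
cv2.imwrite('pics/c4.png',np.hstack([f(a[170:230,220:280]),f(b[180:240,310:370])]))
```

```text
[ 0.55427911 -0.12109845  0.11149811] [ 0.06620438 -0.66907395 -0.52049266]
```

View pics/c4.png

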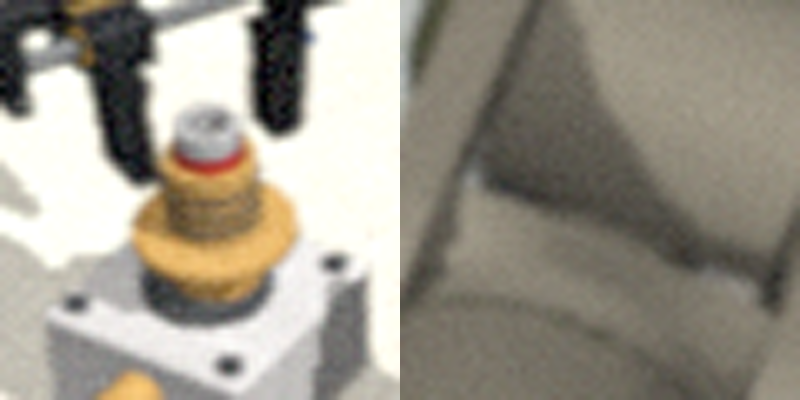

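Emit:
drive_tool([
  [0,0,0.06,0],
  [0,0,0,0],
  [0,0,0,0],
  [0,0,0,0],
], gripper=174)

```text
t: 6.2
tool_pos: [0.554, -0.121, 0.1125]
eef_rot: [-3.141, 0.0, 0.976]
force: [0.1, 0.7, -0.7]
width: 0.319
```

Emit:
drive_tool([
  [0,0,0,0],
  [0,0,0,0],
  [0,0,0,0],
], gripper=178)

```text
t: 6.45
tool_pos: [0.5539, -0.1209, 0.1125]
eef_rot: [-3.141, 0.0, 0.976]
force: [-1.9, 0.5, -1.2]
width: 0.3
```

Emit:
drive_tool([
  [0,0,0,0],
  [0,0,0,0],
  [0,0,0,0],
], gripper=184)

```text
t: 6.7
tool_pos: [0.5534, -0.1205, 0.1125]
eef_rot: [-3.139, 0.0, 0.977]
force: [-4.1, 1.6, 0.8]
width: 0.277
```

Emit:
drive_tool([
  [0,0,0,0],
  [0,0,0,0],
  [0,0,0,0],
  [0,0,0,0],
], gripper=196)

```text
t: 7.03
tool_pos: [0.5534, -0.1206, 0.1125]
eef_rot: [-3.139, 0.0, 0.977]
force: [-5.0, 2.2, 2.1]
width: 0.275
```

Emit:
drive_tool([
  [-0.04,0.03,0,0],
  [0,0,0,0],
  [0,0,0,0],
])

```text
t: 7.28
tool_pos: [0.5533, -0.1205, 0.1125]
eef_rot: [3.141, 0.0, 0.976]
force: [3.2, -2.0, -4.4]
width: 0.276
```

Emit:
drive_tool([
  [0,0,0,0],
  [0,0,0,0],
  [0,0,0,1],
  [0,0,0,1],
  [0,0,0,1],
  [0,0,0,1],
  [0,0,0,1],
  [0,0,0,1],
], gripper=122)

```text
t: 7.95
tool_pos: [0.5532, -0.1202, 0.1131]
eef_rot: [3.141, 0.0, 1.61]
force: [0.7, 0.3, -0.1]
width: 0.52
```

Emit:
drive_tool([
  [0,0,0,1],
  [0,0,0,1],
  [0,0,0,1],
  [0,0,0,1],
  [0,0,0,1],
  [0,0,0,1],
  [0,0,0,1],
  [0,0,0,1],
])

```text
t: 8.62
tool_pos: [0.5532, -0.1203, 0.1131]
eef_rot: [3.141, 0.0, 2.448]
force: [-0.1, -0.6, 0.1]
width: 0.524
```

Emit:
drive_tool([
  [0,0,0,1],
  [0,0,0,0],
  [0,0,0,0],
  [0,0,0,0],
  [0,0,0,0],
], gripper=174)

```text
t: 9.03
tool_pos: [0.5531, -0.1202, 0.1128]
eef_rot: [3.142, 0.0, 2.545]
force: [0.9, -0.3, 0.3]
width: 0.32
```

Emit:
drive_tool([
  [0,0,0,0],
  [0,0,0,0],
  [0,0,0,0],
  [0,0,0,0],
], gripper=188)

```text
t: 9.37
tool_pos: [0.5531, -0.1203, 0.1128]
eef_rot: [-3.142, 0.0, 2.547]
force: [0.5, 0.9, 0.5]
width: 0.279
```

Emit:
drive_tool([
  [0,0,0,0],
  [0,0,0.3,0],
  [0,0,0.8,0],
  [0,0,0.8,0],
  [-0.107,0.914,0.5,0],
  [-0.107,0.914,0.5,0],
  [-0.107,0.914,0,0],
  [-0.107,0.914,0,0],
], gripper=0)

```text
t: 10.03
tool_pos: [0.5425, -0.028, 0.1866]
eef_rot: [3.141, 0.002, 2.547]
force: [-0.1, 0.8, -0.5]
width: 0.858
```

Emit:
drive_tool([
  [-0.107,0.914,0,0],
  [-0.107,0.914,0,0],
  [-0.107,0.914,0,0],
  [-0.107,0.914,0,0],
  [-0.107,0.914,0,0],
  [-0.107,0.914,0,0],
  [0,0,0,0],
  [0,0,0,0],
])

```text
t: 10.7
tool_pos: [0.5263, 0.1088, 0.1857]
eef_rot: [3.141, 0.0, 2.549]
force: [-0.4, -0.3, 0.2]
width: 1.0
```

Run:
```python
from h import *
snap('wrist','w5');a=snap('wrist','w5');s=status.get_state();print(s['tool_pos'],s['eef_rot'],s['joint_positions'])
cv2.imwrite('pics/w5v.png',cv2.resize(a,None,fx=1.4,fy=1.4))
```

```text
[0.52650392 0.10754977 0.18548636] [-3.14154344e+00  4.05367672e-04  2.54671650e+00] [-1.65244197e-02  3.86179820e-01  1.53900782e+00 -2.80242994e-04
  1.21609248e+00 -9.92347297e-01]
```

View pics/w5v.png

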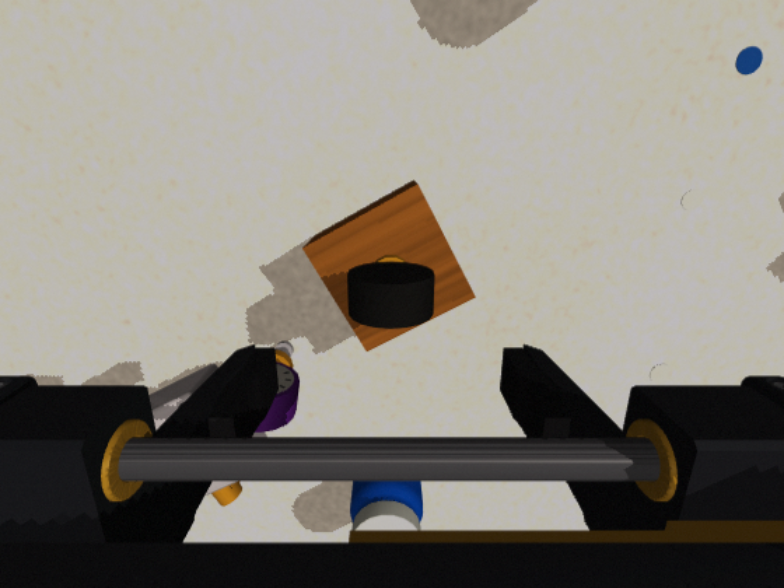

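Emit:
drive_tool([
  [0,0,-0.8,0],
  [0,0,-0.8,0],
  [0,0,-0.8,0],
  [0,0,-0.8,0],
  [0,0,-0.8,0],
  [0,0,-0.4,0],
  [0,0,0,0],
  [0,0,0,0],
])

```text
t: 11.47
tool_pos: [0.5267, 0.1077, 0.0757]
eef_rot: [3.142, 0.0, 2.546]
force: [0.6, 0.6, -0.7]
width: 0.999
```

Emit:
drive_tool([
  [0,0,0,0],
  [0,0,0,0],
  [0,0,0,0],
  [0,0,0,0],
  [0,0,0,0],
], gripper=104)

```text
t: 11.88
tool_pos: [0.5264, 0.1083, 0.0756]
eef_rot: [3.141, 0.0, 2.547]
force: [-0.1, 0.6, 0.0]
width: 0.644
```

Emit:
drive_tool([
  [0,0,0,0],
  [0,0,0,0],
  [0,0,0,0],
], gripper=109)

```text
t: 12.13
tool_pos: [0.5265, 0.1083, 0.0754]
eef_rot: [3.141, 0.0, 2.547]
force: [1.2, 0.8, 1.3]
width: 0.581
```

Emit:
drive_tool([
  [0,0,0,0],
  [0,0,0,0],
  [0,0,0,0],
], gripper=113)

```text
t: 12.38
tool_pos: [0.5265, 0.1083, 0.0754]
eef_rot: [3.141, 0.0, 2.547]
force: [0.7, 0.9, 2.8]
width: 0.579
```

Emit:
drive_tool([
  [0,0,0,0],
  [0,0,0,0],
  [0,0,0,0],
], gripper=118)

```text
t: 12.63
tool_pos: [0.5265, 0.1083, 0.0754]
eef_rot: [3.141, 0.0, 2.547]
force: [0.4, 2.3, 4.7]
width: 0.577
```

Emit:
drive_tool([
  [0,0,0,0],
  [0,0,0,0],
  [0,0,0,0],
  [0,0,0,-1],
  [0,0,0,-1],
  [0,0,0,-1],
  [0,0,0,-1],
  [0,0,0,-1],
], gripper=0)

```text
t: 13.3
tool_pos: [0.526, 0.1081, 0.0749]
eef_rot: [-3.141, -0.0, 2.018]
force: [0.6, -0.1, -0.2]
width: 0.998
```

Emit:
drive_tool([
  [0,0,0,-1],
  [0,0,0,-1],
  [0,0,0,-1],
  [0,0,0,-1],
  [0,0,0,-1],
  [0,0,0,-1],
  [0,0,0,-1],
  [0,0,0,-1],
])

```text
t: 13.97
tool_pos: [0.526, 0.1081, 0.0749]
eef_rot: [-3.141, 0.0, 1.181]
force: [-0.1, -1.3, -0.5]
width: 1.0
```

Emit:
drive_tool([
  [0,0,0,-1],
  [0,0,0,-1],
  [0,0,0,0],
  [0,0,0,0],
  [0,0,0,0],
  [0,0,0,0],
], gripper=165)

```text
t: 14.47
tool_pos: [0.5263, 0.1082, 0.0751]
eef_rot: [-3.141, 0.0, 0.978]
force: [-0.1, -0.5, 0.1]
width: 0.567
```

Emit:
drive_tool([
  [0,0,0,0],
  [0,0,0,0],
  [0,0,0,0],
  [0,0,0,0],
], gripper=182)

```text
t: 14.8
tool_pos: [0.5263, 0.1083, 0.0752]
eef_rot: [-3.141, 0.0, 0.977]
force: [0.5, 0.5, -0.4]
width: 0.297
```

Emit:
drive_tool([
  [0,0,0,0],
  [0,0,0,0],
  [0,0,0,0],
  [0,0,0,0],
  [0,0,0,0],
], gripper=255)

```text
t: 15.22
tool_pos: [0.5263, 0.1083, 0.0752]
eef_rot: [-3.141, 0.0, 0.976]
force: [-0.9, 0.3, 0.6]
width: 0.291
```

Emit:
drive_tool([
  [0,0,0.2,0],
  [0,0,0.6,0],
  [0,0,0.9,0],
  [0,0,0.9,0],
  [0,0,0.9,0],
  [0,0,0.9,0],
  [0,0,0.9,0],
  [0,0,0.1,0],
])

```text
t: 15.88
tool_pos: [0.5276, 0.1083, 0.2141]
eef_rot: [3.136, -0.004, 0.976]
force: [0.4, 0.6, -0.1]
width: 0.295
```

Emit:
drive_tool([
  [0.107,-0.6,0,0],
  [0.107,-0.9,0,0],
  [0.107,-1,0,0],
  [0.107,-1,0,0],
  [0.107,-1,0,0],
  [0.107,-1,0,0],
  [0.107,-1,0,0],
  [0.107,-1,0,0],
])

```text
t: 16.55
tool_pos: [0.5473, -0.0805, 0.2089]
eef_rot: [-3.14, 0.0, 0.976]
force: [0.8, 0.7, -2.0]
width: 0.295
```

Emit:
drive_tool([
  [0.107,-0.9,0,0],
  [0.107,-0.75,0,0],
  [0,0,0,0],
  [0,0,0,0],
  [0,0,0,0],
  [0,0,0,0],
])

```text
t: 17.05
tool_pos: [0.5529, -0.1195, 0.2098]
eef_rot: [-3.141, -0.0, 0.977]
force: [-0.6, 0.6, -3.0]
width: 0.293
```

Run:
```python
from h import *
s=status.get_state();print(s['tool_pos'],s['eef_rot'],s['force'],s['width'])
a=snap('scene','s6');b=snap('wrist','w6')
f=lambda x:cv2.resize(cv2.convertScaleAbs(x,alpha=1.4),(400,400),interpolation=2)
cv2.imwrite('pics/c6.png',np.hstack([f(a[130:210,210:290]),f(b[140:290,200:350])]))
```

```text
[ 0.55291072 -0.11954821  0.20984359] [-3.14084926e+00 -2.42590534e-05  9.77370873e-01] [-0.55181835  0.61602339 -2.95099515] 0.292881128080649
```

View pics/c6.png

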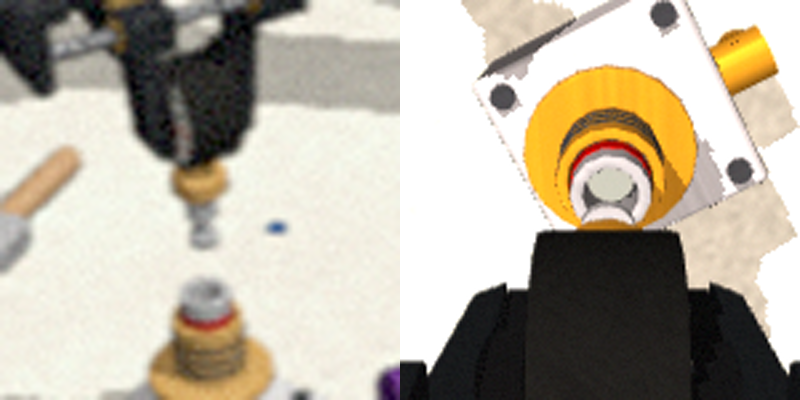

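Emit:
drive_tool([
  [0.01,-0.035,-0.3,0],
  [0,0,-0.3,0],
  [0,0,-0.2,0],
  [0,0,0,0],
  [0,0,0,0],
])

```text
t: 17.57
tool_pos: [0.5532, -0.1213, 0.1897]
eef_rot: [-3.141, 0.0, 0.976]
force: [-0.5, 0.2, -2.1]
width: 0.292
```

Emit:
drive_tool([
  [0,0,-0.1,0],
  [0,0,-0.1,0],
  [0,0,-0.1,0],
  [0,0,0,0],
])

```text
t: 17.9
tool_pos: [0.5532, -0.1214, 0.1822]
eef_rot: [-3.141, 0.0, 0.976]
force: [-0.2, -0.0, -2.3]
width: 0.293
```

Emit:
drive_tool([
  [0,0,-0.1,0],
  [0,0,-0.1,0],
  [0,0,0,0],
])

```text
t: 18.15
tool_pos: [0.5531, -0.1213, 0.1772]
eef_rot: [-3.141, 0.0, 0.976]
force: [-0.4, -1.0, -2.5]
width: 0.294
```

Emit:
drive_tool([
  [0,0.03,0,0],
  [0,0,0,0],
  [0,0,0,0],
])

```text
t: 18.4
tool_pos: [0.5534, -0.1206, 0.1778]
eef_rot: [3.141, -0.0, 0.977]
force: [0.7, -0.5, -2.5]
width: 0.292
```

Emit:
drive_tool([
  [0,0,-0.1,0],
  [0,0,-0.1,0],
  [0,0,0,0],
])

```text
t: 18.65
tool_pos: [0.5531, -0.1205, 0.1721]
eef_rot: [-3.141, 0.0, 0.976]
force: [-0.7, 0.2, -3.1]
width: 0.291
```

Emit:
drive_tool([
  [0,0,-0.1,0],
  [0,0,-0.1,0],
  [0,0,0,0],
])

```text
t: 18.9
tool_pos: [0.5531, -0.1206, 0.1671]
eef_rot: [-3.141, 0.0, 0.976]
force: [-0.6, -0.1, -1.5]
width: 0.294
```

Emit:
drive_tool([
  [0,0,-0.1,0],
  [0,0,-0.1,0],
  [0,0,0,0],
])

```text
t: 19.15
tool_pos: [0.5533, -0.1208, 0.1628]
eef_rot: [3.141, 0.0, 0.976]
force: [-1.1, -0.3, -1.5]
width: 0.295
```

Emit:
drive_tool([
  [0,0,-0.08,0],
  [0,0,-0.04,0],
  [0,0,0,0],
])

```text
t: 19.4
tool_pos: [0.5534, -0.1208, 0.1603]
eef_rot: [3.141, 0.0, 0.976]
force: [-1.6, -0.3, 3.0]
width: 0.291
```

Emit:
drive_tool([
  [0,0,-0.08,0],
  [0,0,-0.04,0],
  [0,0,0,0],
])

```text
t: 19.65
tool_pos: [0.5533, -0.121, 0.1572]
eef_rot: [3.141, 0.001, 0.976]
force: [-2.6, -1.6, 3.5]
width: 0.293
```

Emit:
drive_tool([
  [0,0,-0.08,0],
  [0,0,-0.04,0],
  [0,0,0,0],
])

```text
t: 19.9
tool_pos: [0.5533, -0.1209, 0.1538]
eef_rot: [3.141, 0.001, 0.976]
force: [-2.2, -1.4, 1.3]
width: 0.291
```

Emit:
drive_tool([
  [0,0,-0.08,0],
  [0,0,-0.04,0],
  [0,0,0,0],
])

```text
t: 20.15
tool_pos: [0.5534, -0.1208, 0.1504]
eef_rot: [3.141, 0.0, 0.976]
force: [-0.7, -2.2, 0.3]
width: 0.289
```

Emit:
drive_tool([
  [0,0,-0.06,0],
  [0,0,0,0],
])

```text
t: 20.32
tool_pos: [0.5535, -0.1208, 0.1502]
eef_rot: [3.141, 0.0, 0.977]
force: [-4.3, -1.2, 10.1]
width: 0.29
```

Run:
```python
from h import *
a=snap('scene','s7');b=snap('wrist','w7')
f=lambda x:cv2.resize(cv2.convertScaleAbs(x,alpha=1.4),(400,400),interpolation=2)
cv2.imwrite('pics/c7.png',np.hstack([f(a[150:220,215:285]),f(b[140:290,200:350])]))
print(status.get_state()['force'],status.get_state()['tool_pos'])
```

```text
[-4.50585144 -0.88305221  9.94728692] [ 0.55346647 -0.12083998  0.15023212]
```

View pics/c7.png

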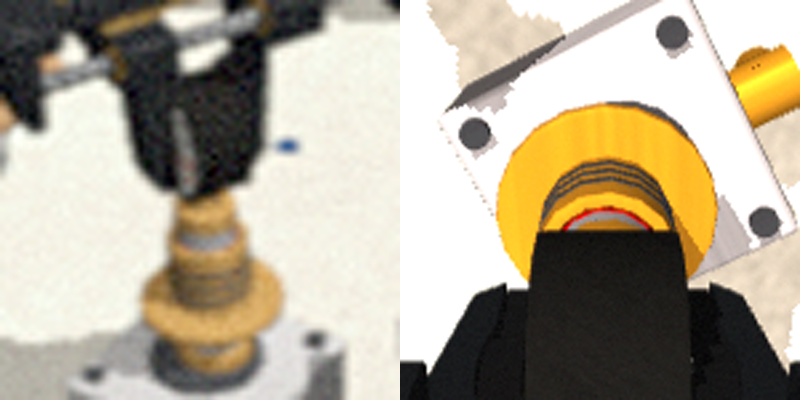

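Emit:
drive_tool([
  [0,0,0.1,0],
  [0,0,0,0],
  [0,0,0,0],
])

```text
t: 20.67
tool_pos: [0.5534, -0.1207, 0.1517]
eef_rot: [3.141, 0.0, 0.976]
force: [-1.6, -2.9, 1.9]
width: 0.294
```

Emit:
drive_tool([
  [0,0,0.06,0],
  [0,0,0,0],
  [0,0,0,0],
])

```text
t: 20.92
tool_pos: [0.5532, -0.1207, 0.1524]
eef_rot: [-3.141, 0.0, 0.976]
force: [2.2, -3.6, -8.1]
width: 0.289
```

Emit:
drive_tool([
  [0,0,-0.06,0],
  [0,0,0,0],
  [0,0,0,0],
])

```text
t: 21.17
tool_pos: [0.5533, -0.1207, 0.1519]
eef_rot: [3.141, 0.0, 0.976]
force: [-1.0, -2.4, -0.8]
width: 0.286
```

Emit:
drive_tool([
  [0,0,0,0],
  [0,0,0,0],
  [0,0,0,0],
  [0,0,0,0],
  [0,0,0,0],
  [0,0,0,0],
], gripper=0)

```text
t: 21.67
tool_pos: [0.5534, -0.1205, 0.1517]
eef_rot: [-3.142, -0.0, 0.976]
force: [1.1, -0.1, -0.4]
width: 0.72
```

Emit:
drive_tool([
  [0,0,0.5,0],
  [0,0,0.9,0],
  [0,0,0.9,0],
  [0,0,0.9,0],
  [0,0,0.9,0],
  [0,0,0.3,0],
  [0,0,0,0],
  [0,0,0,0],
])

```text
t: 22.33
tool_pos: [0.5531, -0.1205, 0.2607]
eef_rot: [-3.141, 0.0, 0.976]
force: [-0.6, 0.0, 0.2]
width: 1.002
```

Run:
```python
from h import *
a=snap('scene','s8');b=snap('wrist','w8')
f=lambda x:cv2.resize(cv2.convertScaleAbs(x,alpha=1.4),(400,400),interpolation=2)
cv2.imwrite('pics/c8.png',np.hstack([f(a[150:220,215:285]),f(b[120:290,190:360])]))
s=status.get_state();print(s['force'],s['tool_pos'])
# bystanders: change between first and last scene pictures
d=cv2.absdiff(cv2.imread('pics/s0.png'),a).max(2)
for n,(x,y) in dict(cup=(449,228),tub=(261,270),brush=(208,177),purple=(294,216)).items(): print(n,d[y-22:y+22,x-18:x+18].mean())
```

```text
[-0.30665441 -0.35956752  0.17981412] [ 0.55290891 -0.12045606  0.26003441]
cup 8.278409090909092
tub 8.969696969696969
brush 8.910984848484848
purple 11.981691919191919
```

View pics/c8.png

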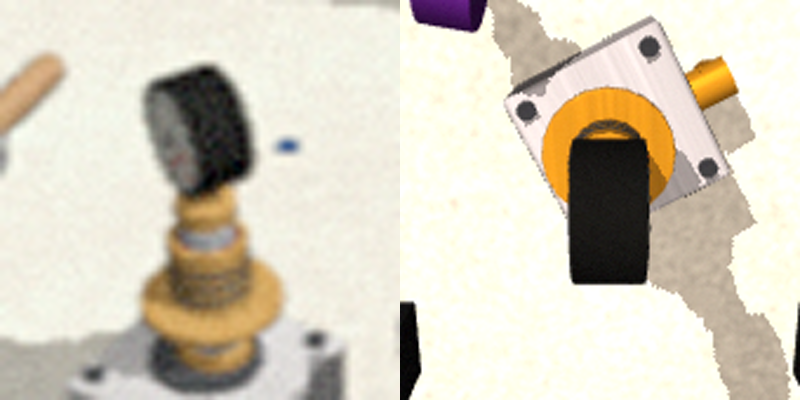

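```bash
python3 -c "
from h import *
print(env.hand_in())"
```

```text
the job is handed in; nothing more can be done
None
```

The gauge is locked in the coupler and the job is handed in at about 22 s of the 72 s allowed.

- **Sleeve:** I pressed the flange ledge down with both fingertips. It reached the hard stop at about 27 N on the wrist and stayed back when I let go, with the red band showing.
- **Alignment:** I felt the barrel's centre with the jaws along two directions. This showed the wrist camera's position estimate was about 2 mm off, so I used the felt centre. I centred the gauge by touch in its rest the same way.
- **Insertion:** I lifted the black gauge and lowered its plug in small steps. The wrist force peaked at about 10 N at the end of each step. At the shoulder the sleeve sprang up.

**Last checks**
- A light upward tug met about 8 N of resistance, so the plug is locked.
- The last picture shows the gauge upright with its shoulder on the mouth. The sleeve flange is back at its starting image height, and the gripper is open and clear.
- The cup, tub, brush and purple look-alike show little change from the first picture. The difference was 8 to 9 grey levels for the first three, which I take to be image noise. It was 12 for the purple one, which is close to the coupler, and I didn't look into why.
- Just past the first spring contact, the insertion force dipped for two steps before rising firmly at the stop. I took this as the ball and spring action; the tug and the picture agree with that.

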